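# Swing out the folding crank and wind the magnet to the marker

## Task

Push the folded crank arm of the induction bench out anticlockwise, as far as it goes, so that its latch springs up behind it. Then wind the wheel clockwise with the latched crank until the carriage's red pointer points at the middle of the yellow marker on the scale, and leave the crank out and latched. Move the carriage with the crank only, and leave the marker and the things around the bench where they are.

Things in the scene. Friction and masses are not known exactly. Their poses are not given: they have to be found in the camera images.
- wheel_axis (a point): Centre of the top face of the aluminium handwheel (150 mm across, lying flat, top face 54 mm above the table) on the grey housing (150 x 150 mm, 40 mm high) of a bench that is fixed to the table. z is up. From here a rail with the carriage, 276 mm long, 90 mm wide and no more than 75 mm high (copper coil at its end), runs along this point's -y; its scale lies along the rail's +x side, which faces the robot. Nothing else of the bench but the crank rises above 75 mm
- crank_pivot (a point): Pivot of the steel crank arm on the wheel, 40 mm from the wheel's axis; it goes round with the wheel. The point is 84 mm above the table
- crank_knob (a point): Middle of the red upright grip at the end of the crank arm: 26 mm in diameter, 56 mm tall, from 73 to 129 mm above the table, upright at all times; its axis is 65 mm from crank_pivot. The arm itself is 18 mm wide, its top face 68 mm above the table. Folded, the grip stands over the wheel's middle; swung out it overhangs the rim, 105 mm from the wheel's axis
- crank_arm (a joint): Angle of the crank arm about its pivot, anticlockwise from above, rad: 0 = folded back over the wheel, 3.165 = end stop, fully out. It moves easily by a sideways push on the grip (about 1 N; up to about 3 N from 2.3 rad on, where it presses the latch down). Latched it has about 0.08 rad of play (3.08 to 3.165) and cannot fold back. A steel pin through the wheel rises as the arm swings and locks the wheel until the arm is nearly out
- latch (a joint): Sprung brass latch tongue on the wheel's top, beside the swung-out arm: depth to which it is pressed, m: 0 = fully up, about 0.005 while the arm rides over it. With the arm at its end stop it springs up behind the arm by itself
- wheel (a joint): Angle of the handwheel, clockwise from above, rad: 0 = start (end stop), at most 5.9. It stays where it is left and takes about 3.5 N sideways on the swung-out grip, at right angles to the arm, to turn. At 0 the swung-out arm points along wheel_axis' -x. One turn moves the carriage 100 mm along the rail, away from the wheel (wheel_axis' -y)
- pointer_tip (a point): Tip of the red pointer on the +x side of the carriage (aluminium block with a bar magnet, 70 x 50 mm, top of the magnet 52 mm above the table); axes as wheel_axis'. It moves along -y as the wheel is wound clockwise
- marker_mid (a point): Middle of the top of the yellow marker tab on the white scale, 24 x 7 mm (7 mm along the rail); axes as wheel_axis'. It stands 40 to 80 mm further along the rail's -y than the pointer at the start
- mug: White mug, 95 mm tall, a bystander; origin under it
- pen_pot: Dark pen pot with pens, 147 mm tall, a bystander; origin under it

How it is judged:
On the way:
1. the crank arm is swung fully out (over 3.06 rad) with the latch up behind it (value of joint crank_arm above 3.06 rad and value of joint latch below 0.002 m), for 0.2 s.
At the end, for the whole second after the job is handed in: The crank arm is out (over 3.03 rad) with its latch up, the red pointer is within 3 mm of the middle of the yellow marker along the rail, and the wheel is at rest (value of joint crank_arm above 3.03 rad and value of joint latch below 0.002 m and y of pointer_tip in the frame of marker_mid between -0.003 and 0.003 m and velocity of joint wheel between -0.05 and 0.05 rad/s); the robot touches nothing.
It fails at once if the robot pushes the carriage itself (over 2 N) (contact force between any of the fingers, the arm and carriage above 2 N).
It fails at once if the yellow marker is shifted by more than 2 mm (distance of marker_mid from where it was at the start of the episode above 0.002 m).
It fails at once if a bystander is moved by more than 20 mm (distance of any of mug, pen_pot from where it was at the start of the episode above 0.02 m).
It also fails if it takes over 72 s, if anything falls off the work surface, if the arm or the gripper's body presses on something with over 40 N, if the wrist force passes 120 N, or if a joint passes its speed limit or range.

## Robot

A 7-joint arm with a two-finger parallel gripper is mounted at the origin on the work surface; the furniture and walls round the work are solid. World frame = base frame: x ahead of the robot, y to its left, z up, the work surface at z = 0. Lengths are in m, angles in rad, forces in N, time in s.
With the tool pointing down it reaches from about 0.425 to 0.975 m from the base axis. Payload 16.7 kg.
Tool frame: the origin (TCP) lies at the very end of the fingers, on their centre line; the grasp point (between the pads) lies 19 mm behind it; z points along the fingers, y is the line along which they close (so a half turn about z gives the same grasp; the last joint's range is limited). The gripper opens to 85 mm and grips with 20 to 120 N. Pads are 22 mm wide; open, the fingers measure 114 mm over their backs; the gripper's body (76 mm by 85 mm) begins 54 mm behind the grasp point. The pads swing forward as they close: fully open they stand 13 mm farther back than shut.
Start: joints at [1.117, 0.426, 0.074, 1.606, -0.034, 1.111, -0.067], TCP at [0.202, -0.644, 0.231] pointing down, gripper open.
Joint ranges: [-2.85, 2.85], [-0.5, 2.14], [-1.23, 1.37], [0.21, 2.46], [-1.02, 4.16], [0.16, 2.05], [-2.73, 2.73]. Speed limits (rad/s): [1.89, 1.89, 2.39, 2.39, 3.01, 3.01, 3.01].

## Interface

Orientations are given as a unit quaternion [w, x, y, z].
In Python, from workcell import bot gives the robot as it stands.
- The arm moves only by the tool servo_tool, never from a script. Its argument "series" is a list of rows, each a list of 7 numbers: the turn, a rotation vector about the tool's x, y, z in degrees, then the shift along the tool's x, y, z in cm, then the opening, from -1 (shut) to 1 (fully open). A call has 1 to 12 rows; each row shifts and turns the commanded pose from where the row before left it, along the tool's axes as they then stand; what a row does not reach is not made up. A row lasts 1/10 s, in which the tool goes at most 50 mm and 8.59 degrees, less where a joint would pass 70% of its speed; a pose out of reach is approached as far as the arm can. A call with a gripper value outside its range is refused whole. The fingers move at their own pace and stop on an object; "force" is the grip in N (left out, the last holds). Time passes only in rows, so rows that do not move let the fingers close. It gives the time, the measured TCP pose, the force, the opening and the grip force at its end, in the units of the state.
- bot.read_state(): the state, without advancing time (a new reading comes with each control period).
- bot.camera(name): name is "side" or "top" or "wrist"; returns a dict with "img" (384x512x3 uint8, blue, green, red), "fx", "fy", "cx", "cy" (pixels), "world_from_camera" (4x4, takes a point from camera to world coordinates). Camera axes: x right, y down, z forward; pixel columns grow to the right and rows downward; lengths in m; the calibration is good to about 2 mm. A picture is of the moment at which its call begins. There is no depth.
- bot.finish_job(): hands the job in; it is judged then, once.
The state is a dict: "clock": time; "q": joint angles; "joint_vel": joint speeds; "joint_torque": joint torques, N m; "position": TCP position; "eef_rot": TCP orientation; "wrist_force": force on the tool from outside, world axes, zero at the start; "torque": the same for the moment, N m; "width": finger opening in m; "grip_force": force on a finger pad.
Only numpy, scipy, OpenCV 4.12 (cv2) and the standard library are available. Lean on these libraries where they do the work, as an engineer would, in place of code of your own. Each camera call takes 0.05 s, during which the arm holds its last target. There are 200 camera calls.

## Working session

There is one attempt and no reset: what is moved stays moved. The work goes in short steps, Python scripts to look and compute and a tool call to move; the robot and the scene stay as the last step left them, time stands still between calls to the robot, and variables do not carry over. Pictures are saved under pics/ and viewed, at most 10 in all, crops included, and the job is handed in when it is done.

Besides the shell and the picture viewer there is one more tool, called after "Call:" as a command line: name --pt "numbers of a row" for each row, then --argument value for the rest. servo_tool: Moves the arm, as the interface text tells. Its arguments: {"type":"object","properties":{"series":{"type":"array","items":{"type":"array","items":{"type":"number"}}},"force":{"type":"number"}},"required":["series"]}

```bash
mkdir -p pics; ls
cat > h.py <<'E'
import numpy as np, cv2
from workcell import bot
def shot(n,f):
    c=bot.camera(n); cv2.imwrite('pics/'+f,c['img']); return c
def ray(c,u,v,z):
    M=np.array(c['world_from_camera']); d=M[:3,:3]@[(u-c['cx'])/c['fx'],(v-c['cy'])/c['fy'],1]; o=M[:3,3]
    return o+d*(z-o[2])/d[2]
def proj(c,p):
    M=np.linalg.inv(np.array(c['world_from_camera'])); q=M[:3,:3]@np.array(p)+M[:3,3]
    return c['cx']+c['fx']*q[0]/q[2], c['cy']+c['fy']*q[1]/q[2]
E
python3 - <<'E'
from h import *
import pickle
for n in('top','side'):
    c=shot(n,n+'0.png'); pickle.dump(c,open(n+'0.pkl','wb')); print(n,np.round(c['world_from_camera'],3).tolist(),c['fx'])
s=bot.read_state(); print(s['clock'],s['position'],s['eef_rot'],s['wrist_force'])
E
```

```text
pics
top [[-0.026, -0.995, 0.099, 0.4], [-1.0, 0.026, -0.001, -0.068], [-0.002, -0.099, -0.995, 1.646], [0.0, 0.0, 0.0, 1.0]] 495.6825748098063
side [[-0.612, -0.411, 0.675, -0.489], [-0.791, 0.303, -0.532, 0.754], [0.014, -0.86, -0.51, 0.854], [0.0, 0.0, 0.0, 1.0]] 431.1998434696273
0.1 [ 0.20182329 -0.64374885  0.23069518] [-5.54144263e-04  9.88486383e-01  1.51308798e-01 -1.07397908e-04] [0.04105497 0.14126741 0.28743255]
```

View pics/top0.png

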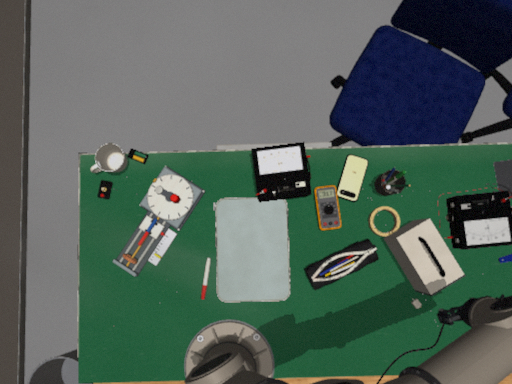

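View pics/side0.png

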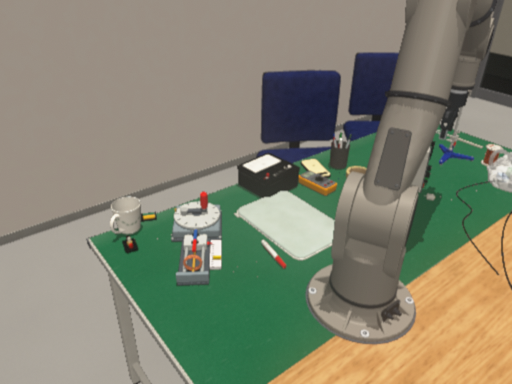

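The top view shows the wheel at about (170,198), the rail running to the lower left, and the mug at (110,158). I'll enlarge that area.

Run:
```python
from h import *
import pickle
c=pickle.load(open('top0.pkl','rb'));d=pickle.load(open('side0.pkl','rb'))
a=cv2.resize(c['img'][150:280,100:215],None,fx=4.6,fy=4.6,interpolation=cv2.INTER_CUBIC)
cv2.imwrite('pics/c0.png',a)
for p in [(170,198),(175,199)]:print(ray(c,*p,.054),ray(c,*p,.129))
hsv=cv2.cvtColor(c['img'],cv2.COLOR_BGR2HSV)
m=((hsv[...,0]<8)|(hsv[...,0]>172))&(hsv[...,1]>150)&(hsv[...,2]>90)
n,l,s,ce=cv2.connectedComponentsWithStats(m.astype('uint8'))
for i in range(1,n):
    if s[i,4]>2 and 100<ce[i][0]<215 and ce[i][1]<290:print('red',s[i],ce[i])
m=(abs(hsv[...,0].astype(int)-27)<6)&(hsv[...,1]>120)&(hsv[...,2]>120)
n,l,s,ce=cv2.connectedComponentsWithStats(m.astype('uint8'))
for i in range(1,n):
    if s[i,4]>2 and 100<ce[i][0]<215 and ce[i][1]<290:print('yel',s[i],ce[i])
```

```text
[0.54270093 0.17601234 0.054     ] [0.53596395 0.16450426 0.129     ]
[0.5390382  0.15992794 0.054     ] [0.53247374 0.14917747 0.129     ]
red [100 194   4   3  12] [101.5 195. ]
red [170 194   9   8  55] [173.85454545 197.63636364]
red [138 231  11  14  49] [143.18367347 237.73469388]
red [161 232   3   3   7] [162.         233.28571429]
yel [141 159   3   2   4] [142.  159.5]
yel [155 254   6   4  10] [157.5 255.5]
```

View pics/c0.png

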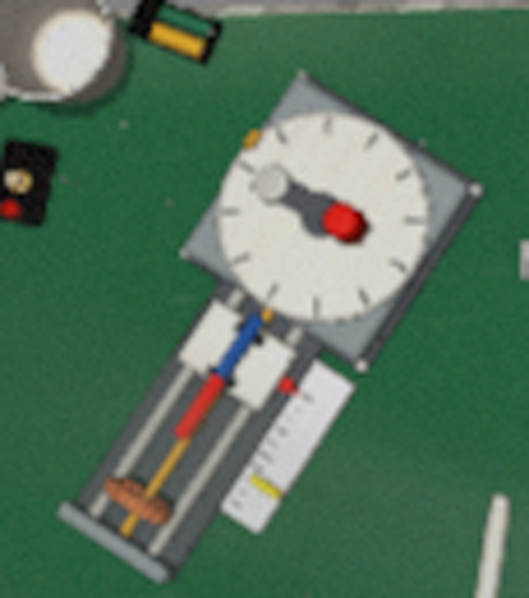

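The enlarged crop shows the wheel at crop (324,216), the pivot at (270,184) and the red grip at (344,222). The pointer is at (288,385) and the marker at (265,487). Next I'll turn these into world positions.

Run:
```python
from h import *
import pickle
c=pickle.load(open('top0.pkl','rb'))
R=lambda x,y,z: ray(c,100+(x+.5)/4.6-.5,150+(y+.5)/4.6-.5,z)[:2]
k=np.array([R(*p,.04) for p in [(303,75),(476,190),(362,368),(187,253)]])
print('housing sides',[round(np.linalg.norm(k[i]-k[i-1]),3) for i in range(4)],'ctr',k.mean(0))
yv=(k[0]+k[1]-k[2]-k[3]);yv/=np.linalg.norm(yv);print('y axis',yv, 'other', (k[1]+k[2]-k[0]-k[3])/.3)
xv=np.array([yv[1],-yv[0]])
w=R(324,216,.054); O=(w+k.mean(0))/2; print('wheel',w)
P=R(270,184,.084);K=ray(c,173.9,197.6,.115)[:2]
print('pivot loc',(P-O)@xv,(P-O)@yv,'knob loc',(K-O)@xv,(K-O)@yv,K)
pt=ray(c,162,233.3,.035)[:2];mk=ray(c,157.5,255.5,.02)[:2]
for n,q in(('ptr',pt),('mk',mk)):print(n,q,(q-O)@xv,(q-O)@yv)
```

```text
housing sides [np.float64(0.15), np.float64(0.149), np.float64(0.148), np.float64(0.149)] ctr [0.54493461 0.17235206]
y axis [ 0.83212784 -0.55458385] other [-0.5659655  -0.81414488]
wheel [0.54734231 0.17582064]
pivot loc -0.04032020037534237 -0.000982956793226716 knob loc 0.0206948020514789 0.004187890305728952 [0.53814631 0.15454309]
ptr [0.43029254 0.20612173] 0.037588749828151725 -0.11416491785858157
mk [0.35892286 0.22401164] 0.06228252555785535 -0.1834750655224679
```

Call:
servo_tool --pt "0 0 0 3.72 -1.91 0 0.5" --pt "0 0 0 3.72 -1.91 0 0.5" --pt "0 0 0 3.72 -1.91 0 0.5" --pt "0 0 0 3.72 -1.91 0 0.5" --pt "0 0 0 3.72 -1.91 0 0.5" --pt "0 0 0 3.72 -1.91 0 0.5" --pt "0 0 0 3.72 -1.91 0 0.5" --pt "0 0 0 3.72 -1.91 0 0.5" --pt "0 0 0 3.72 -1.91 0 0.5" --pt "0 0 0 3.72 -1.91 0 0.5"

```text
clock: 1.1
position: [0.5006, -0.3491, 0.2312]
eef_rot: [-0.0, 0.988, 0.151, -0.0]
wrist_force: [0.8, -0.7, -0.1]
width: 0.0638
grip_force: 0.0
```

Call:
servo_tool --pt "0 0 0 1.51 -3.92 0 0.5" --pt "0 0 0 1.51 -3.92 0 0.5" --pt "0 0 0 1.51 -3.92 0 0.5" --pt "0 0 0 1.51 -3.92 0 0.5" --pt "0 0 0 1.51 -3.92 0 0.5" --pt "0 0 0 1.51 -3.92 0 0.5" --pt "0 0 0 1.51 -3.92 0 0.5" --pt "0 0 0 1.51 -3.92 0 0.5" --pt "0 0 0 1.51 -3.92 0 0.5" --pt "0 0 0 1.51 -3.92 0 0.5" --pt "0 0 0 1.51 -3.92 0 0.5" --pt "0 0 0 1.51 -3.92 0 0.5"

```text
clock: 2.3
position: [0.5316, 0.1541, 0.2312]
eef_rot: [0.0, 0.988, 0.151, -0.0]
wrist_force: [1.5, -1.3, -0.4]
width: 0.0639
grip_force: 0.0
```

Run:
```python
from h import *
c=shot('wrist','w1.png')
s=bot.read_state(); print(s['clock'],s['position'],s['eef_rot'],s['width'],s['wrist_force'],s['q'])
print(proj(c,[.532,.153,.129]),proj(c,[.532,.153,.073]),np.round(c['world_from_camera'],3).tolist())
```

```text
2.35 [0.53118366 0.16172902 0.23143404] [-1.63567253e-03  9.88012405e-01  1.54365475e-01  3.35041927e-04] 0.06405386160947417 [-2.53897986  7.61977471  0.31898496] [-0.0751849   0.25679282 -0.3939888   1.85704195  0.10940904  1.04764752
 -1.77299054]
(np.float64(259.24909850174447), np.float64(190.7930889253974)) (np.float64(258.782435419535), np.float64(175.6040348038501)) [[0.3, -0.916, -0.268, 0.601], [-0.954, -0.288, -0.083, 0.177], [-0.001, 0.28, -0.96, 0.376], [0.0, 0.0, 0.0, 1.0]]
```

View pics/w1.png

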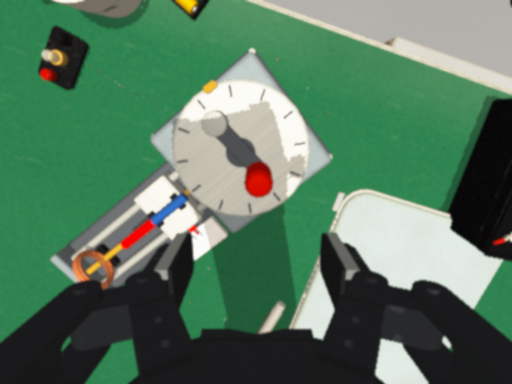

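The grip sits at about (259,180), where I predicted it, so I'll descend and grip.

Call:
servo_tool --pt "0 0 0 0 0 2 0.5" --pt "0 0 0 0 0 2 0.5" --pt "0 0 0 0 0 2 0.5" --pt "0 0 0 0 0 2 0.5" --pt "0 0 0 0 0 2 0.5" --pt "0 0 0 0 0 2 0.5" --pt "0 0 0 0 0 2 0.5" --pt "0 0 0 0 0 0.4 0.5" --pt "0 0 0 0 0 0 0.5"

```text
clock: 3.25
position: [0.5315, 0.1524, 0.087]
eef_rot: [0.0, 0.988, 0.151, -0.001]
wrist_force: [0.6, -0.4, 0.5]
width: 0.064
grip_force: 0.0
```

Call:
servo_tool --pt "0 0 0 0 0 0 -0.4" --pt "0 0 0 0 0 0 -0.4" --pt "0 0 0 0 0 0 -0.5" --pt "0 0 0 0 0 0 -0.5" --pt "0 0 0 0 0 0 -0.5" --pt "0 0 0 0 0 0 -0.5" --force 20

```text
clock: 3.85
position: [0.5324, 0.1525, 0.0882]
eef_rot: [0.0, 0.989, 0.151, 0.001]
wrist_force: [-1.5, -1.8, 7.3]
width: 0.0251
grip_force: 22.2
```

```bash
cat >> h.py <<'E'
O=np.array([.546,.174]); yv=np.array([.832,-.555]); xv=np.array([-.555,-.832])
def rows(C,a,start,r):
    # a: angles (ccw, from wheel +x) ; prints tool x,y shifts in cm for fixed yaw
    s=bot.read_state(); w,x,y,z=s['eef_rot']; tx=np.array([x*x-y*y,2*x*y]); tx/=np.linalg.norm(tx); ty=np.array([tx[1],-tx[0]])
    p=np.array([C+r*(np.cos(t)*xv+np.sin(t)*yv) for t in a]); d=np.diff(np.vstack([start,p]),axis=0)*100
    for i,q in enumerate(d): print(f"[0,0,0,{q@tx:.2f},{q@ty:.2f},0,-0.5]",end=', ' if (i+1)%11 else '\n\n')
    print(p[-1])
E
python3 - <<'E'
from h import *
a=np.linspace(0,3.165,23); P=O-.04*xv
rows(P,a[1:],P+.065*xv,.065)
E
```

```text
[0,0,0,0.64,0.68,0,-0.5], [0,0,0,0.73,0.58,0,-0.5], [0,0,0,0.81,0.47,0,-0.5], [0,0,0,0.86,0.35,0,-0.5], [0,0,0,0.91,0.23,0,-0.5], [0,0,0,0.93,0.09,0,-0.5], [0,0,0,0.93,-0.04,0,-0.5], [0,0,0,0.92,-0.17,0,-0.5], [0,0,0,0.88,-0.30,0,-0.5], [0,0,0,0.83,-0.43,0,-0.5], [0,0,0,0.76,-0.54,0,-0.5]

[0,0,0,0.68,-0.65,0,-0.5], [0,0,0,0.58,-0.74,0,-0.5], [0,0,0,0.46,-0.81,0,-0.5], [0,0,0,0.34,-0.87,0,-0.5], [0,0,0,0.22,-0.91,0,-0.5], [0,0,0,0.08,-0.93,0,-0.5], [0,0,0,-0.05,-0.93,0,-0.5], [0,0,0,-0.18,-0.92,0,-0.5], [0,0,0,-0.31,-0.88,0,-0.5], [0,0,0,-0.44,-0.83,0,-0.5], [0,0,0,-0.55,-0.75,0,-0.5]

[0.60299936 0.26218953]
```

Call:
servo_tool --pt "0 0 0 0.64 0.68 0 -0.5" --pt "0 0 0 0.73 0.58 0 -0.5" --pt "0 0 0 0.81 0.47 0 -0.5" --pt "0 0 0 0.86 0.35 0 -0.5" --pt "0 0 0 0.91 0.23 0 -0.5" --pt "0 0 0 0.93 0.09 0 -0.5"

```text
clock: 4.45
position: [0.585, 0.1456, 0.0877]
eef_rot: [-0.001, 0.988, 0.152, -0.001]
wrist_force: [-10.0, 9.6, 4.0]
width: 0.0249
grip_force: 25.4
```

Call:
servo_tool --pt "0 0 0 0.93 -0.04 0 -0.5" --pt "0 0 0 0.92 -0.17 0 -0.5" --pt "0 0 0 0.88 -0.3 0 -0.5" --pt "0 0 0 0.83 -0.43 0 -0.5" --pt "0 0 0 0.76 -0.54 0 -0.5"

```text
clock: 4.95
position: [0.623, 0.1705, 0.0879]
eef_rot: [0.001, 0.989, 0.151, 0.0]
wrist_force: [0.3, -6.9, 2.2]
width: 0.0254
grip_force: 20.6
```

Call:
servo_tool --pt "0 0 0 0.68 -0.65 0 -0.5" --pt "0 0 0 0.58 -0.74 0 -0.5" --pt "0 0 0 0.46 -0.81 0 -0.5" --pt "0 0 0 0.34 -0.87 0 -0.5" --pt "0 0 0 0.22 -0.91 0 -0.5" --pt "0 0 0 0.08 -0.93 0 -0.5"

```text
clock: 5.55
position: [0.633, 0.2235, 0.0884]
eef_rot: [0.001, 0.989, 0.15, 0.002]
wrist_force: [12.4, -9.1, -0.8]
width: 0.0253
grip_force: 23.8
```

Run:
```python
from h import *
a=shot('wrist','w2.png')['img']; b=shot('top','t2.png')['img']
cv2.imwrite('pics/m2.png',np.hstack([cv2.resize(a,(400,300)),cv2.resize(b[150:240,120:240],(400,300),interpolation=cv2.INTER_CUBIC)]))
s=bot.read_state();p=s['position'][:2]; d=p-(O-.04*xv);print(p,np.linalg.norm(d),np.arctan2(d@yv,d@xv),s['wrist_force'],s['q'])
```

```text
[0.63221312 0.22548551] 0.06655163868063721 2.4361629008202605 [ 8.8219486  -0.18498229 -1.41655832] [-0.20041562  0.58321454 -0.32825191  1.7114768   0.23384083  0.88173076
 -1.89389558]
```

View pics/m2.png

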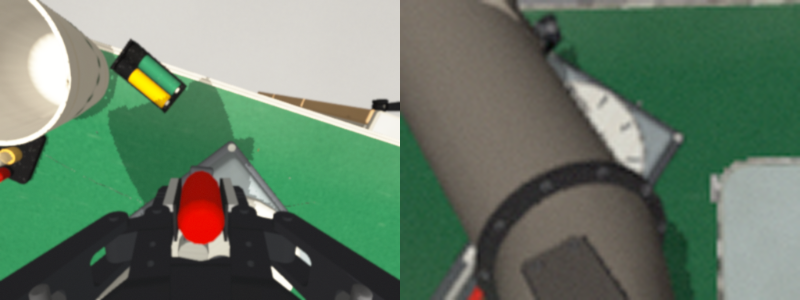

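The grip is held between the pads and the mug is clear, so I'll continue to the end stop with a slight press.

Call:
servo_tool --pt "0 0 0 -0.05 -0.93 0 -0.5" --pt "0 0 0 -0.18 -0.92 0 -0.5" --pt "0 0 0 -0.31 -0.88 0 -0.5" --pt "0 0 0 -0.44 -0.83 0 -0.5" --pt "0 0 0 -0.55 -0.75 0 -0.5" --pt "0 0 0 -0.3 -0.3 0 -0.5" --pt "0 0 0 0 0 0 -0.5"

```text
clock: 6.35
position: [0.6001, 0.2635, 0.0882]
eef_rot: [0.0, 0.988, 0.151, 0.001]
wrist_force: [3.9, -1.3, 1.0]
width: 0.0249
grip_force: 24.1
```

Run:
```python
from h import *
a=shot('side','s3.png')['img']; b=shot('wrist','w3.png')['img']
cv2.imwrite('pics/m3.png',np.hstack([cv2.resize(a[170:290,150:260],(400,440),interpolation=cv2.INTER_CUBIC),cv2.resize(b,(400,440))]))
s=bot.read_state();p=s['position'][:2]; d=p-(O-.04*xv);print(p,np.linalg.norm(d),np.arctan2(d@yv,d@xv)%6.283,s['wrist_force'])
```

```text
[0.60004555 0.26347632] 0.06459230718459306 3.214125171973666 [ 3.58424031 -1.65238228  2.29563493]
```

View pics/m3.png

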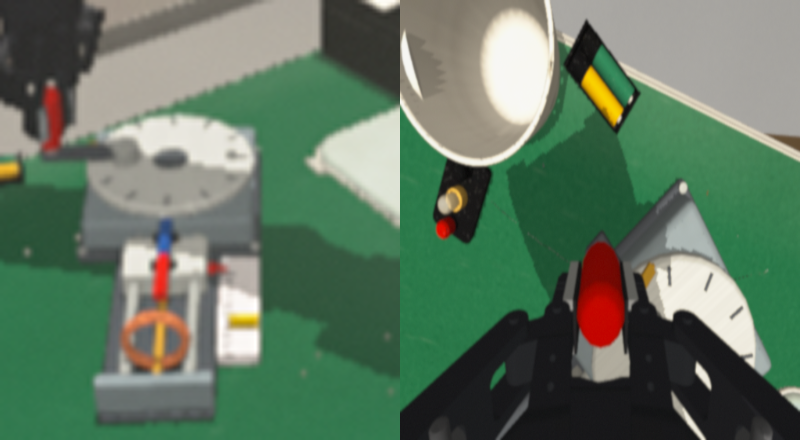

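Call:
servo_tool --pt "0 0 0 -0.2 -0.2 0 -0.5" --pt "0 0 0 -0.2 -0.2 0 -0.5" --pt "0 0 0 0 0 0 -0.5" --pt "0 0 0 0 0 0 -0.5" --pt "0 0 0 0 0 0 -0.5"

```text
clock: 6.95
position: [0.599, 0.2638, 0.0885]
eef_rot: [0.001, 0.989, 0.15, 0.004]
wrist_force: [26.8, -7.5, -7.0]
width: 0.0248
grip_force: 24.1
```

The end stop is reached: 28 N with no further motion. Next I'll plan the winding arc.

Run:
```python
from h import *
a=np.pi-.04-np.linspace(0,4.0,37)[1:]
rows(O,a,[.5942,.2668],.105)
```

```text
[0,0,0,1.71,2.12,0,-0.5], [0,0,0,0.53,1.04,0,-0.5], [0,0,0,0.42,1.09,0,-0.5], [0,0,0,0.29,1.13,0,-0.5], [0,0,0,0.17,1.15,0,-0.5], [0,0,0,0.04,1.17,0,-0.5], [0,0,0,-0.09,1.16,0,-0.5], [0,0,0,-0.22,1.14,0,-0.5], [0,0,0,-0.35,1.11,0,-0.5], [0,0,0,-0.47,1.07,0,-0.5], [0,0,0,-0.58,1.01,0,-0.5]

[0,0,0,-0.69,0.94,0,-0.5], [0,0,0,-0.79,0.86,0,-0.5], [0,0,0,-0.88,0.76,0,-0.5], [0,0,0,-0.96,0.66,0,-0.5], [0,0,0,-1.03,0.55,0,-0.5], [0,0,0,-1.08,0.43,0,-0.5], [0,0,0,-1.12,0.31,0,-0.5], [0,0,0,-1.15,0.18,0,-0.5], [0,0,0,-1.16,0.05,0,-0.5], [0,0,0,-1.16,-0.08,0,-0.5], [0,0,0,-1.15,-0.20,0,-0.5]

[0,0,0,-1.12,-0.33,0,-0.5], [0,0,0,-1.08,-0.45,0,-0.5], [0,0,0,-1.02,-0.57,0,-0.5], [0,0,0,-0.95,-0.68,0,-0.5], [0,0,0,-0.87,-0.78,0,-0.5], [0,0,0,-0.78,-0.87,0,-0.5], [0,0,0,-0.67,-0.95,0,-0.5], [0,0,0,-0.57,-1.02,0,-0.5], [0,0,0,-0.45,-1.08,0,-0.5], [0,0,0,-0.33,-1.12,0,-0.5], [0,0,0,-0.20,-1.15,0,-0.5]

[0,0,0,-0.07,-1.16,0,-0.5], [0,0,0,0.06,-1.16,0,-0.5], [0,0,0,0.19,-1.15,0,-0.5], [0.44135816 0.16517786]
```

Call:
servo_tool --pt "0 0 0 0.9 1.0 0 -0.5" --pt "0 0 0 0.81 1.12 0 -0.5" --pt "0 0 0 0.53 1.04 0 -0.5" --pt "0 0 0 0.42 1.09 0 -0.5" --pt "0 0 0 0.29 1.13 0 -0.5" --pt "0 0 0 0.17 1.15 0 -0.5" --pt "0 0 0 0.04 1.17 0 -0.5"

```text
clock: 7.65
position: [0.6479, 0.2043, 0.0881]
eef_rot: [-0.002, 0.988, 0.152, 0.001]
wrist_force: [2.7, 7.9, 1.8]
width: 0.025
grip_force: 25.4
```

Run:
```python
from h import *
s=bot.read_state();p=s['position'][:2]; d=p-O;print(p,np.linalg.norm(d),np.arctan2(d@yv,d@xv)%6.283,'cmd',np.pi-.04-4*6/36,s['wrist_force'],s['width'],s['q'])
```

```text
[0.64791681 0.2043375 ] 0.10633625923236896 2.448393335283397 cmd 2.4349259869231266 [2.73010963 7.8856481  1.81996689] 0.025033804325005092 [-0.16411741  0.59533314 -0.32627179  1.69017103  0.23002647  0.89138837
 -1.84891751]
```

Tracking is good, so I'll carry on.

Call:
servo_tool --pt "0 0 0 -0.09 1.16 0 -0.5" --pt "0 0 0 -0.22 1.14 0 -0.5" --pt "0 0 0 -0.35 1.11 0 -0.5" --pt "0 0 0 -0.47 1.07 0 -0.5" --pt "0 0 0 -0.58 1.01 0 -0.5" --pt "0 0 0 -0.69 0.94 0 -0.5" --pt "0 0 0 -0.79 0.86 0 -0.5" --pt "0 0 0 -0.88 0.76 0 -0.5" --pt "0 0 0 -0.96 0.66 0 -0.5" --pt "0 0 0 -1.03 0.55 0 -0.5"

```text
clock: 8.65
position: [0.6174, 0.0974, 0.0879]
eef_rot: [-0.001, 0.988, 0.152, 0.001]
wrist_force: [2.5, 10.0, 0.9]
width: 0.0254
grip_force: 25.0
```

Call:
servo_tool --pt "0 0 0 -1.08 0.43 0 -0.5" --pt "0 0 0 -1.12 0.31 0 -0.5" --pt "0 0 0 -1.15 0.18 0 -0.5" --pt "0 0 0 -1.16 0.05 0 -0.5" --pt "0 0 0 -1.16 -0.08 0 -0.5" --pt "0 0 0 -1.15 -0.2 0 -0.5" --pt "0 0 0 -1.12 -0.33 0 -0.5" --pt "0 0 0 -1.08 -0.45 0 -0.5"

```text
clock: 9.45
position: [0.533, 0.0785, 0.0883]
eef_rot: [-0.005, 0.988, 0.154, 0.004]
wrist_force: [21.4, 54.2, -24.4]
width: 0.0231
grip_force: 27.5
```

Run:
```python
from h import *
s=bot.read_state();p=s['position'][:2]; d=p-O;print(p,np.linalg.norm(d),np.arctan2(d@yv,d@xv),'cmd',np.pi-.04-4*24/36,s['position'][2],s['wrist_force'],s['width'],s['q'])
```

```text
[0.53301305 0.07853321] 0.0963460857176011 0.4530735879433869 cmd 0.43492598692312656 0.08832998915267076 [ 21.36371544  54.19922407 -24.44241969] 0.02312630137645012 [ 0.03254161  0.40327342 -0.35440211  2.02159246  0.19129884  0.73888904
 -1.69814118]
```

Run:
```python
from h import *
a=shot('side','s4.png')['img']; b=shot('wrist','w4.png')['img']
cv2.imwrite('pics/m4.png',np.hstack([cv2.resize(a[120:290,110:280],(400,400),interpolation=cv2.INTER_CUBIC),cv2.resize(b,(400,400))]))
s=bot.read_state();print(s['wrist_force'],s['torque'],s['position'],s['joint_torque'])
```

```text
[ 14.52007416  48.20540144 -24.37174032] [ 9.48086415 -3.31859533 -0.67081173] [0.53251284 0.07914084 0.08841476] [ 23.91513348 -89.97614622  19.0819788  -22.3936218    8.12014282
  10.82813144   0.57477135]
```

View pics/m4.png

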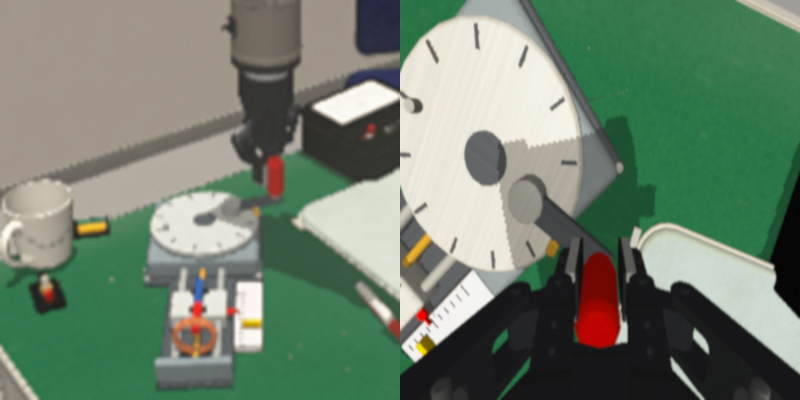

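Run:
```python
from h import *
c=bot.camera('wrist'); s=bot.read_state()
def L(p): d=p[:2]-O; return np.round([*p[:2],np.hypot(*d),np.arctan2(d@yv,d@xv)],4)
print('knob',L(ray(c,253,312,.129)),'pivot',L(ray(c,162,192,.070)),'hub',L(ray(c,109,151,.056)),'tcp',L(s['position']))
hsv=cv2.cvtColor(c['img'],cv2.COLOR_BGR2HSV); m=((hsv[...,0]<6)|(hsv[...,0]>174))&(hsv[...,1]>170)&(hsv[...,2]>80)
n,l,st,ce=cv2.connectedComponentsWithStats(m.astype('uint8')); print([(st[i].tolist(),ce[i].round()) for i in range(1,n) if st[i,4]>30])
print(s['wrist_force'],s['eef_rot'])
```

```text
knob [0.5219 0.0782 0.0988 0.342 ] pivot [0.5384 0.1395 0.0354 0.3714] hub [ 0.5483  0.1788  0.0054 -2.9976] tcp [0.533  0.079  0.0959 0.4522]
[([225, 242, 56, 93, 4034], array([254., 291.])), ([21, 297, 18, 15, 147], array([ 29., 304.]))]
[ 14.75694911  49.09642957 -21.89491786] [-0.00474093  0.98798368  0.15443049  0.00412178]
```

The latch is up behind the arm, but the pads have slipped about 11 mm off the grip because my centre estimate was slightly wrong. I'll release, re-centre and regrip.

Call:
servo_tool --pt "0 0 0 0 0 0 0.3" --pt "0 0 0 0 0 0 0.5" --pt "0 0 0 0 0 0 0.5" --pt "0 0 0 0 0 0 0.5"

```text
clock: 10.0
position: [0.5306, 0.0692, 0.0873]
eef_rot: [0.0, 0.989, 0.151, -0.0]
wrist_force: [0.6, -0.4, -0.2]
width: 0.0639
grip_force: 0.0
```

Run:
```python
from h import *
c=bot.camera('wrist'); s=bot.read_state()
hsv=cv2.cvtColor(c['img'],cv2.COLOR_BGR2HSV); m=((hsv[...,0]<6)|(hsv[...,0]>174))&(hsv[...,1]>170)&(hsv[...,2]>80)
n,l,st,ce=cv2.connectedComponentsWithStats(m.astype('uint8')); b=[(st[i].tolist(),ce[i].round()) for i in range(1,n) if st[i,4]>30]; print(b)
print(s['position'],s['eef_rot'],s['wrist_force'],s['width'])
# predicted silhouette of grip at candidate positions
t=np.linspace(0,6.28,40)
def sil(x,y): 
    q=np.array([proj(c,[x+.013*np.cos(k),y+.013*np.sin(k),z]) for k in t for z in(.073,.129)]); return np.r_[q.min(0),q.max(0)]
print(sil(.522,.078).round(),sil(.530,.078).round(),sil(.522,.086).round())
```

```text
[([203, 237, 58, 95, 4380], array([233., 287.])), ([7, 293, 19, 16, 164], array([ 16., 301.]))]
[0.53063308 0.06924699 0.08734493] [ 8.39052675e-05  9.88532680e-01  1.51006960e-01 -1.75848679e-04] [-1.50010162 -0.35219708  0.10587927] 0.06399516379422582
[200. 222. 264. 331.] [205. 209. 271. 315.] [181. 218. 249. 326.]
```

Call:
servo_tool --pt "0 0 0 -0.28 -0.55 0 0.5" --pt "0 0 0 -0.28 -0.55 0 0.5" --pt "0 0 0 0 0 0 0" --pt "0 0 0 0 0 0 -0.5" --pt "0 0 0 0 0 0 -0.5" --pt "0 0 0 0 0 0 -0.5" --pt "0 0 0 0 0 0 -0.5" --force 20

```text
clock: 10.75
position: [0.5223, 0.0779, 0.0875]
eef_rot: [0.0, 0.989, 0.151, 0.0]
wrist_force: [-1.7, -5.0, 5.4]
width: 0.025
grip_force: 23.0
```

```bash
sed -i 's/^O=np.array(\[.546,.174\])/O=np.array([.548,.180])/' h.py
python3 - <<'E'
from h import *
c=shot('side','s5.png'); s=bot.read_state(); p=s['position'][:2]; d=p-O; print(p,np.hypot(*d),np.arctan2(d@yv,d@xv),s['wrist_force'])
st=np.arctan2(d@yv,d@xv)
rows(O,st-np.linspace(0,1.2,12)[1:],p,.105)
hsv=cv2.cvtColor(c['img'],cv2.COLOR_BGR2HSV)
for nm,m in(('r',((hsv[...,0]<6)|(hsv[...,0]>174))&(hsv[...,1]>150)&(hsv[...,2]>90)),('y',(abs(hsv[...,0].astype(int)-27)<6)&(hsv[...,1]>120)&(hsv[...,2]>120))):
    n,l,q,ce=cv2.connectedComponentsWithStats(m.astype('uint8'))
    for i in range(1,n):
        if q[i,4]>2 and 170<ce[i][0]<230 and 220<ce[i][1]<290:print(nm,q[i],ce[i],ray(c,*ce[i],.035),ray(c,*ce[i],.02))
E
```

```text
[0.52229339 0.07789676] 0.10528961085663163 0.34163537463856813 [-1.54229951 -5.72106992  5.28336467]
[0,0,0,-0.93,-0.67,0,-0.5], [0,0,0,-0.87,-0.75,0,-0.5], [0,0,0,-0.78,-0.84,0,-0.5], [0,0,0,-0.68,-0.92,0,-0.5], [0,0,0,-0.58,-0.99,0,-0.5], [0,0,0,-0.47,-1.05,0,-0.5], [0,0,0,-0.35,-1.09,0,-0.5], [0,0,0,-0.23,-1.12,0,-0.5], [0,0,0,-0.11,-1.14,0,-0.5], [0,0,0,0.02,-1.14,0,-0.5], [0,0,0,0.14,-1.14,0,-0.5]

[0.44379521 0.16699591]
r [192 249   4   6  20] [193.35 251.55] [0.40106118 0.27834283 0.035     ] [0.41736554 0.26962735 0.02      ]
r [207 251   3   3   7] [207.71428571 252.        ] [0.37401802 0.2455791  0.035     ] [0.3898268  0.23626321 0.02      ]
r [191 258   4   4  11] [192.45454545 259.36363636] [0.37231853 0.2984563  0.035     ] [0.38809616 0.29010941 0.02      ]
y [213 256   8   3  24] [216.5 257. ] [0.33965785 0.2373299  0.035     ] [0.35483695 0.22786283 0.02      ]
```

Call:
servo_tool --pt "0 0 0 -0.93 -0.67 0 -0.5" --pt "0 0 0 -0.87 -0.75 0 -0.5" --pt "0 0 0 -0.78 -0.84 0 -0.5" --pt "0 0 0 -0.68 -0.92 0 -0.5" --pt "0 0 0 -0.58 -0.99 0 -0.5" --pt "0 0 0 -0.47 -1.05 0 -0.5" --pt "0 0 0 -0.35 -1.09 0 -0.5" --pt "0 0 0 -0.23 -1.12 0 -0.5" --pt "0 0 0 -0.11 -1.14 0 -0.5" --pt "0 0 0 0.02 -1.14 0 -0.5" --pt "0 0 0 0.14 -1.14 0 -0.5"

```text
clock: 11.9
position: [0.4427, 0.1665, 0.0869]
eef_rot: [0.001, 0.989, 0.151, -0.001]
wrist_force: [0.5, -7.3, -1.2]
width: 0.0248
grip_force: 22.8
```

Run:
```python
from h import *
c=shot('side','s6.png'); t=shot('top','t6.png'); s=bot.read_state(); p=s['position'][:2]; d=p-O; print(p,np.hypot(*d),np.arctan2(d@yv,d@xv),s['wrist_force'],s['position'][2])
q=c['img'][215:290,170:245]; cv2.imwrite('pics/m6.png',np.hstack([cv2.resize(q,(400,400),interpolation=cv2.INTER_CUBIC),cv2.resize(t['img'][200:275,110:185],(400,400),interpolation=cv2.INTER_CUBIC)]))
hsv=cv2.cvtColor(c['img'],cv2.COLOR_BGR2HSV)
for nm,m in(('r',((hsv[...,0]<6)|(hsv[...,0]>174))&(hsv[...,1]>150)&(hsv[...,2]>90)),('y',(abs(hsv[...,0].astype(int)-27)<6)&(hsv[...,1]>120)&(hsv[...,2]>120))):
    n,l,q,ce=cv2.connectedComponentsWithStats(m.astype('uint8'))
    for i in range(1,n):
        if q[i,4]>2 and 170<ce[i][0]<230 and 220<ce[i][1]<290:print(nm,q[i],ce[i],ray(c,*ce[i],.02))
```

```text
[0.44250905 0.16794107] 0.1061779542961892 -0.8686980095428363 [-5.93514088 -0.79409133  0.43037779] 0.08694404206625242
r [192 253   3   2   5] [193.2 253.6] [0.40939859 0.27489409 0.02      ]
r [207 255   2   3   6] [207.5 256. ] [0.3745828  0.24669468 0.02      ]
r [191 258   4   9  32] [192.4375 261.75  ] [0.37898548 0.2955767  0.02      ]
y [213 256   8   3  24] [216.5 257. ] [0.35483695 0.22786283 0.02      ]
```

View pics/m6.png

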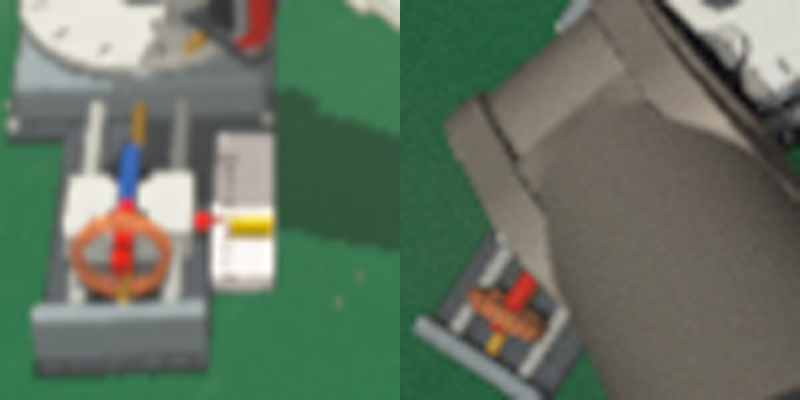

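The side view shows the pointer about 5–6 mm short of the marker's middle. I'll wind another 0.33 rad, release, rise and check from above.

Call:
servo_tool --pt "0 0 0 0.26 -1.12 0 -0.5" --pt "0 0 0 0.38 -1.09 0 -0.5" --pt "0 0 0 0.5 -1.04 0 -0.5" --pt "0 0 0 0 0 0 -0.5" --pt "0 0 0 0 0 0 0" --pt "0 0 0 0 0 0 0.5" --pt "0 0 0 0 0 0 0.5" --pt "0 0 0 0 0 0 0.5"

```text
clock: 12.8
position: [0.4448, 0.2018, 0.0875]
eef_rot: [-0.0, 0.989, 0.151, 0.0]
wrist_force: [-1.0, 0.3, -0.2]
width: 0.064
grip_force: 0.0
```

Call:
servo_tool --pt "0 0 0 0 0 -2 0.5" --pt "0 0 0 0 0 -3 0.5" --pt "0 0 0 0 0 -3 0.5" --pt "0 0 0 0 0 -3 0.5" --pt "0 0 0 -0.6 3.5 -1 0.5" --pt "0 0 0 -0.6 3.5 0 0.5" --pt "0 0 0 -0.6 3.5 0 0.5" --pt "0 0 0 -0.6 3.5 0 0.5" --pt "0 0 0 -0.6 3.5 0 0.5" --pt "0 0 0 -0.6 3.5 0 0.5" --pt "0 0 0 -0.6 3.5 0 0.5" --pt "0 0 0 -0.6 3.5 0 0.5"

```text
clock: 14.0
position: [0.4826, -0.0811, 0.2076]
eef_rot: [0.0, 0.988, 0.151, 0.0]
wrist_force: [0.8, 0.9, 0.0]
width: 0.0637
grip_force: 0.0
```

Run:
```python
from h import *
c=shot('side','s7.png'); t=shot('top','t7.png')
f=lambda im:cv2.resize(im,(400,400),interpolation=cv2.INTER_CUBIC)
cv2.imwrite('pics/m7.png',np.hstack([f(c['img'][190:270,160:240]),f(t['img'][180:280,110:210])]))
for cam,(a,b,e,g) in((c,(170,230,220,290)),(t,(110,210,200,280))):
  hsv=cv2.cvtColor(cam['img'],cv2.COLOR_BGR2HSV)
  for nm,m in(('r',((hsv[...,0]<8)|(hsv[...,0]>172))&(hsv[...,1]>150)&(hsv[...,2]>90)),('y',(abs(hsv[...,0].astype(int)-27)<6)&(hsv[...,1]>120)&(hsv[...,2]>120))):
    n,l,q,ce=cv2.connectedComponentsWithStats(m.astype('uint8'))
    for i in range(1,n):
        if q[i,4]>2 and a<ce[i][0]<b and e<ce[i][1]<g:
            P=ray(cam,*ce[i],.02)[:2]-O; print(nm,q[i],ce[i].round(1),'loc',P@xv,P@yv)
```

```text
r [207 256   2   3   6] [207.5 257. ] loc 0.04086057108765067 -0.18585476034104467
r [190 258   5  10  35] [192.4 262.6] loc -0.002357809686379505 -0.20837431061818104
y [213 256   8   3  24] [216.5 257. ] loc 0.06738361919686167 -0.1872755267968273
r [155 224   8   8  53] [158.5 227.8] loc 0.02190667698879402 -0.10459100707609201
r [129 250   8   9  33] [132.5 254.1] loc -0.003297024201172729 -0.2213451083589601
r [149 250   3   3   6] [150.2 251.2] loc 0.040409517189544365 -0.18275648207429587
r [126 260   4   3   8] [127.2 261.4] loc -0.004593014873619462 -0.2500677911674615
y [155 254   6   4  10] [157.5 255.5] loc 0.06832012987274004 -0.18173863537552576
```

View pics/m7.png

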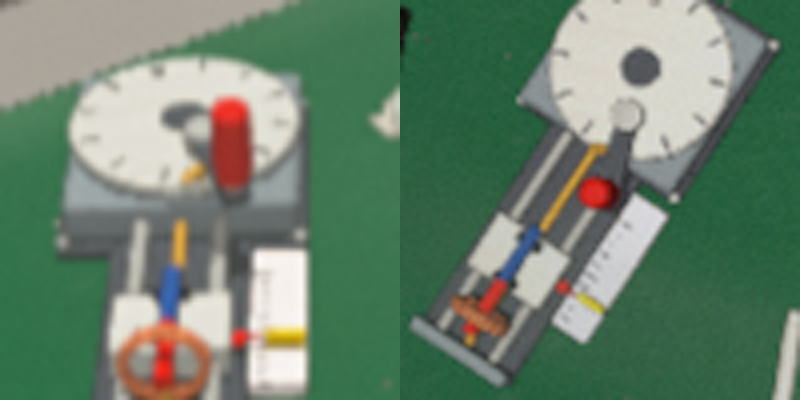

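Both views put the pointer within about 1 mm of the marker's middle, with the crank still out and latched. I'll do one sub-pixel check before handing in.

Run:
```python
from h import *
import pickle
def cen(im,box,col):
    x0,x1,y0,y1=box; q=im[y0:y1,x0:x1].astype(float); B,G,R=q[...,0],q[...,1],q[...,2]
    w=(R-np.maximum(G,B)) if col=='r' else np.minimum(R,G)-B
    w=np.clip(w-25,0,None); yy,xx=np.mgrid[y0:y1,x0:x1]; return (w*xx).sum()/w.sum(),(w*yy).sum()/w.sum()
c0=pickle.load(open('top0.pkl','rb')); s0=pickle.load(open('side0.pkl','rb'))
c=bot.camera('top'); s=bot.camera('side')
p0=cen(c0['img'],(159,166,229,238),'r'); p1=cen(c['img'],(147,155,247,256),'r'); m=cen(c['img'],(153,163,251,260),'y')
print('px',p0,p1,m)
for h in(.02,.025,.03):
    A,B=ray(c0,*p0,h)[:2],ray(c,*p1,h)[:2]; M=ray(c,*m,.02)[:2]; t=(B-A)/np.linalg.norm(B-A)
    print(h,'travel',np.linalg.norm(B-A),'dir',t,'short by',(M-B)@t,'with yv',(M-B)@-yv)
p=cen(s['img'],(204,212,252,262),'r'); m=cen(s['img'],(211,223,252,262),'y')
for h in(.02,.022,.025): B,M=ray(s,*p,h)[:2],ray(s,*m,.02)[:2]; print('side',h,p,m,(M-B)@t,(B-O)@xv,(M-O)@xv)
```

```text
px (np.float64(161.95144628099175), np.float64(233.39152892561984)) (np.float64(150.3868715083799), np.float64(251.43156424581005)) (np.float64(157.21352019785655), np.float64(255.36603462489694))
0.02 travel 0.06913677070095565 dir [-0.83308609  0.55314336] short by -0.001161122650391853 with yv -0.0012166803567738942
0.025 travel 0.06892421377108461 dir [-0.83308609  0.55314336] short by -0.0005556509761248256 with yv -0.0006094984666780034
0.03 travel 0.06871165684121358 dir [-0.83308609  0.55314336] short by 4.982069814213764e-05 with yv -2.3165765821577132e-06
side 0.02 (np.float64(207.71182458888018), np.float64(257.0790916209867)) (np.float64(216.73802028681357), np.float64(256.7908359566282)) 0.00017265316413724133 0.041492587244675805 0.06808106880526638
side 0.022 (np.float64(207.71182458888018), np.float64(257.0790916209867)) (np.float64(216.73802028681357), np.float64(256.7908359566282)) -0.002214233164570459 0.04162775152276799 0.06808106880526638
side 0.025 (np.float64(207.71182458888018), np.float64(257.0790916209867)) (np.float64(216.73802028681357), np.float64(256.7908359566282)) -0.005794562657631946 0.041830497939905974 0.06808106880526638
```

```bash
python3 -c "
from workcell import bot
print(bot.finish_job())"
```

```text
the job is handed in; nothing more can be done
None
```

The job is handed in: the crank is out and latched, and the red pointer measured within about 1.2 mm of the middle of the yellow marker (limit 3 mm); `finish_job()` gave no verdict.

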